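# Power up the lantern's lamp supply in order

## Robot

A 6-joint arm with a two-finger parallel gripper is mounted at the origin on the work surface. World frame = base frame: x ahead of the robot, y to its left, z up, the work surface at z = 0. Lengths are in m, angles in rad, forces in N, time in s.
With the tool pointing down it reaches from about 0.25 to 0.725 m from the base axis. Payload 9.7 kg.
Tool frame: the origin (TCP) lies midway between the tips of the shut fingers; the grasp point (between the pads) lies 19 mm behind it; z points along the fingers, y is the line along which they close (so a half turn about z gives the same grasp; the last joint's range is limited). The gripper opens to 85 mm and grips with 20 to 120 N. Pads are 22 mm wide; open, the fingers measure 114 mm over their backs; the gripper's body (76 mm by 85 mm) begins 54 mm behind the grasp point. The pads swing forward as they close: fully open they stand 13 mm farther back than shut.
Start: joints at [-1.183, 0.087, 0.176, 1.66, 0, 1.571], TCP at [0.208, -0.509, 0.231] pointing down, gripper open.
Joint ranges: [-3.13, 3.13], [-0.85, 1.81], [-1.15, 1.24], [-2.2, 2.28], [-1.44, 1.52], [-3.14, 3.14]. Speed limits (rad/s): [2.22, 2.22, 2.57, 3.14, 3.14, 3.14].

## Interface

Orientations are given as a unit quaternion [x, y, z, w].
In Python, from cell import ctrl gives the robot as it stands. The module is installed in compiled form; this text tells all that it offers.
- The arm moves only by the tool move_arm, never from a script. Its argument "series" is a list of rows, each an object with "dp": the shift along the tool's x, y, z each as a share of 0.15 m, from -1 to 1, a list of three; "delta_rot": the turn, a rotation vector about the tool's x, y, z each as a share of 180 degrees, from -1 to 1, a list of three. In form: [{"dp": [dx, dy, dz], "delta_rot": [rx, ry, rz]}, ...]. A call has 1 to 12 rows; each row shifts and turns the commanded pose from where the row before left it, along the tool's axes as they then stand; what a row does not reach is not made up. A row lasts 1/10 s, in which the tool goes at most 50 mm and 8.59 degrees, less where a joint would pass 70% of its speed; a pose out of reach is approached as far as the arm can. A call with a number of a shift or a turn outside -1 to 1 is refused whole. A call with a gripper value outside its range is refused whole. "hand" is the closure, from -1 (fully open) to 1 (shut), set as the call begins (left out, the last holds). The fingers move at their own pace and stop on an object; "squeeze" is the grip in N (left out, the last holds). Time passes only in rows, so rows that do not move let the fingers close. It gives the time, the measured TCP pose, the force, the opening and the grip force at its end, in the units of the state.
- ctrl.sense(): the state, without advancing time (a new reading comes with each control period).
- ctrl.read_camera(name): name is "side" or "top"; returns a dict with "img" (420x560x3 uint8, red, green, blue), "range_z" (420x560 float32, m along the optical axis (not along the pixel's ray), 0 where there is no reading), "fx", "fy", "cx", "cy" (pixels), "extrinsics" (4x4, takes a point from camera to world coordinates). Camera axes: x right, y down, z forward; pixel columns grow to the right and rows downward; lengths in m; the calibration is good to about 2 mm. A picture is of the moment at which its call begins.
- ctrl.sign_off(): hands the job in; it is judged then, once.
Trained networks look in the newest picture that a camera, given by its name, has taken for a name from the list of things; names that differ only in an ending like _2 or _b are one class to them, and where a whole thing is asked for, a point or a joint stands for the part that bears it (a point fixed in the world has none). Each returns a list of dicts, best first, with "p" (0 to 1); they miss things now and then, are a little off and sometimes report something else, mostly with a low value. They report only what shows in the picture. A call takes as long as a camera call.
- ctrl.regions_of(name, camera): "mask" (420x560 bool, what is visible of it) and "rect" ([left, top, right, bottom] in pixels, round what is visible of it).
- ctrl.tip_of(name, camera): "centre" ([column, row] in pixels: a listed point, or the origin of a listed thing).
The state is a dict: "time_s": time; "joint_pos": joint angles; "dq": joint speeds; "joint_efforts": joint torques, N m; "tcp_pos": TCP position; "tcp_rot": TCP orientation; "ft_force": force on the tool from outside, world axes, zero at the start; "moment": the same for the moment, N m; "finger_gap": finger opening in m; "gripper_force": force on a finger pad.
Only numpy, scipy, OpenCV 4.12 (cv2) and the standard library are available. Lean on these libraries where they do the work, as an engineer would, in place of code of your own. Each camera call takes 0.05 s, during which the arm holds its last target. There are 200 camera calls.

## Task

Power up the magic lantern's lamp supply unit by pressing its three rocker switches over to on, each by its raised back end: first the mains (the wide rocker at the left end), then the cooling fan (the narrow rocker next to it), and last the lamp (the narrow rocker nearest the round dimmer knob). Leave all three on. Only press: leave the dimmer turned down, do not lift or shove the unit, and leave the slide, bracket, binding block and lamp housing where they are.

Things in the scene. Friction and masses are not known exactly. Their poses are not given: they have to be found in the camera images.
- unit: Lamp supply unit: grey steel case, aluminium top panel, 150 mm front to back (x), 280 wide (y), panel 60 mm above the shelf, 1.8 kg, loose on rubber feet. Origin: centre of underside; x to its back (away from the robot), y to its left. Row at x = -28: mains rocker y = 95, fan 32, lamp -25, dimmer knob -95 mm. Fuse cap at x = 45, y = -105, 8 mm high. Yaw up to 0.45 rad either way.
- mains (a joint): Mains rocker, the wide one at the left end. Hinge axis along the unit's y at unit x = -28, y = 95, z = 64 mm; white actuator 28 mm front to back, 22 wide, V top; black bezel 34 mm long, 2 mm above the panel. 0 = off (back end raised), 0.40 rad = on (back end down). Over-centre spring: snaps over at 0.2 rad and stays. Pressing the raised end takes about 4 N and 5 mm.
- fan (a joint): Cooling fan rocker, narrow, in the middle beside the mains rocker. Hinge axis along the unit's y at unit x = -28, y = 32, z = 64 mm; white actuator 28 mm front to back, 13 wide, V top; black bezel 34 mm long, 2 mm above the panel. 0 = off (back end raised), 0.40 rad = on (back end down). Over-centre spring: snaps over at 0.2 rad and stays. Pressing the raised end takes about 4 N and 5 mm.
- lamp (a joint): Lamp rocker, narrow, between the fan rocker and the dimmer knob. Hinge axis along the unit's y at unit x = -28, y = -25, z = 64 mm; white actuator 28 mm front to back, 13 wide, V top; black bezel 34 mm long, 2 mm above the panel. 0 = off (back end raised), 0.40 rad = on (back end down). Over-centre spring: snaps over at 0.2 rad and stays. Pressing the raised end takes about 4 N and 5 mm.
- mains_end (a point): Point on the top face of the mains rocker's raised back end, on its centre line, 12 mm out from the hinge axis (the end's edge is 14 mm out): press here, straight down. When off it is 69 mm above the shelf (the raised edge 70 mm); when on, 65 mm. It moves with the rocker.
- fan_end (a point): Point on the top face of the fan rocker's raised back end, on its centre line, 12 mm out from the hinge axis (the end's edge is 14 mm out): press here, straight down. When off it is 69 mm above the shelf (the raised edge 70 mm); when on, 65 mm. It moves with the rocker.
- lamp_end (a point): Point on the top face of the lamp rocker's raised back end, on its centre line, 12 mm out from the hinge axis (the end's edge is 14 mm out): press here, straight down. When off it is 69 mm above the shelf (the raised edge 70 mm); when on, 65 mm. It moves with the rocker.
- dimmer (a joint): Round black dimmer knob, 30 mm across, its top 78 mm above the shelf, at unit x = -28, y = -95 mm. Value 0 rad = turned fully down, as it starts; grows clockwise to 4.7. Leave it.
- block: Ivory-coloured celluloid slide binding block, 36 x 70 x 24 mm with a groove along its top, lying loose on the unit's panel behind the rockers (centre about unit x = 46 mm, within 25 mm of the middle). Origin: centre of its underside. Leave it.
- slide: Smoked glass slide with black bound edges, 82 x 82 x 4 mm, lying on the shelf beside the unit. Origin: centre of its underside. Leave it.
- bracket: Brass thumbscrew bracket, an L of 50 x 30 mm base and 40 mm height with a knurled screw, standing on the shelf beside the unit. Origin: centre of its base's underside. Leave it.
- housing: Tin projector lamp housing with chimney and brass condenser ring, 120 x 110 mm and 186 mm high, standing on the shelf to the right of the unit. Origin: centre of its underside. Leave it.

How it is judged:
By the outcome, as a careful person would: the job done as asked, in the order asked, and still so for the second after the job is handed in, with the robot touching nothing.
It also fails if it takes over 38 s, if anything falls off the work surface, if the arm or the gripper's body presses on something with over 40 N, if the wrist force passes 120 N, or if a joint passes its speed limit or range.

## Working session

There is one attempt and no reset: what is moved stays moved. The work goes in short steps, Python scripts to look and compute and a tool call to move; the robot and the scene stay as the last step left them, time stands still between calls to the robot, and variables do not carry over. Pictures are saved under pics/ and viewed, at most 10 in all, crops included, and the job is handed in when it is done.

Besides the shell and the picture viewer there is one more tool, called after ">>>" by a JSON object that holds its "fn" and its "kwargs", one argument or row to a line. move_arm: Moves the arm, as the interface text tells. Shift numbers are shares of 0.15 m and turn numbers shares of 180 degrees, none past 1 either way. Its arguments: {"type":"object","properties":{"series":{"type":"array"},"hand":{"type":"number"},"squeeze":{"type":"number"}},"required":["series"]}

```bash
mkdir -p pics
cat > h.py <<'E'
import numpy as np, cv2
from cell import ctrl
def look(cam):
    return ctrl.read_camera(cam)
def pt(d,u,v,r=1):
    u0,v0=int(round(u)),int(round(v))
    w=d["range_z"][max(v0-r,0):v0+r+1,max(u0-r,0):u0+r+1]; z=np.median(w[w>0])
    return (d["extrinsics"]@[(u-d["cx"])/d["fx"]*z,(v-d["cy"])/d["fy"]*z,z,1])[:3]
def ptz(d,u,v,Z):
    E=d["extrinsics"]; r=E[:3,:3]@[(u-d["cx"])/d["fx"],(v-d["cy"])/d["fy"],1]
    return E[:3,3]+r*(Z-E[2,3])/r[2]
E
python3 - <<'E'
from h import *
s=ctrl.sense(); print(s["time_s"],s["tcp_pos"],s["tcp_rot"],s["ft_force"])
ims=[]
for c in("top","side"):
    d=look(c); cv2.imwrite(f"pics/{c}0.png",d["img"][:,:,::-1]); print(c,d["extrinsics"].round(3).tolist(),d["fx"])
    for n,Z in(("mains_end",.069),("fan_end",.069),("lamp_end",.069),("unit",0),("dimmer",.078),("block",.06),("housing",0),("slide",0),("bracket",0)):
        for r in ctrl.tip_of(n,c)[:2]:
            print(n,round(r["p"],2),np.round(r["centre"],1),ptz(d,*r["centre"],Z).round(4),pt(d,*r["centre"]).round(4))
E
```

```text
0.0 [ 0.20788996 -0.50895483  0.23058342] [ 9.81263138e-01  1.92671274e-01 -1.18107533e-04 -6.47705617e-04] [-0.51467959  0.23693326 -0.5404168 ]
top [[0.001, -0.989, 0.145, 0.455], [-1.0, 0.003, 0.026, -0.069], [-0.026, -0.145, -0.989, 1.127], [0.0, 0.0, 0.0, 1.0]] 434.0529656964349
mains_end 0.39 [190.8 228.2] [0.5541 0.1838 0.069 ] [0.5549 0.186  0.0598]
fan_end 0.64 [215.6 236.1] [0.5346 0.1221 0.069 ] [0.5347 0.1225 0.067 ]
lamp_end 0.58 [235.7 244.9] [0.5131 0.0724 0.069 ] [0.5133 0.0729 0.0651]
lamp_end 0.31 [157.6 212. ] [0.5944 0.2678 0.069 ] [0.603  0.2885 0.004 ]
unit 0.78 [231.7 234.9] [0.5429 0.0925 0.    ] [0.5381 0.0837 0.0613]
unit 0.37 [448.1 229.2] [ 0.557  -0.4671  0.    ] [ 0.5462 -0.4247  0.1199]Traceback (most recent call last):
  File "<stdin>", line 7, in <module>
ValueError: it knows: block, bracket, fan_end, housing, lamp_end, mains_end, slide, unit
```

Run:
```python
from h import *
for c in("top","side"):
    d=look(c); 
    if c=="top":
        cv2.imwrite("pics/top1.png",cv2.resize(d["img"][150:330,120:360,::-1],None,fx=3.3,fy=3.3,interpolation=cv2.INTER_CUBIC))
    else: cv2.imwrite("pics/side1.png",d["img"][:,:,::-1]); print(d["extrinsics"].round(3).tolist(),d["fx"])
    for n,Z in(("mains_end",.069),("fan_end",.069),("lamp_end",.069),("unit",0),("block",.06),("housing",0)):
        for r in ctrl.tip_of(n,c)[:2]:
            print(n,round(r["p"],2),np.round(r["centre"],1),ptz(d,*r["centre"],Z).round(4),pt(d,*r["centre"]).round(4))
    # panel mask from range
    z=d["range_z"]; v,u=np.mgrid[:420,:560]
    P=np.stack([(u-d["cx"])/d["fx"]*z,(v-d["cy"])/d["fy"]*z,z,np.ones_like(z)],-1)@d["extrinsics"].T
    m=(abs(P[...,2]-.06)<.006)&(z>0)&(P[...,1]>-.15)&(P[...,1]<.32)&(P[...,0]>.3)
    n,l,st,_=cv2.connectedComponentsWithStats(m.astype(np.uint8)); k=1+st[1:,4].argmax()
    print("rect",cv2.minAreaRect(P[l==k][:,:2].astype(np.float32)),np.median(P[l==k][:,2]))
```

```text
mains_end 0.73 [448.7 229.7] [ 0.5496 -0.4441  0.069 ] [ 0.545  -0.4259  0.1203]
mains_end 0.65 [190.  229.9] [0.5499 0.1857 0.069 ] [0.5504 0.1871 0.0632]
fan_end 0.39 [216.4 234.7] [0.538  0.1202 0.069 ] [0.5383 0.121  0.0648]
lamp_end 0.6 [239.7 243.9] [0.5155 0.0627 0.069 ] [0.5156 0.0629 0.0668]
unit 0.57 [234.2 237.4] [0.5363 0.0858 0.    ] [0.5321 0.0777 0.0594]
block 0.89 [242.8 221.1] [0.5724 0.0569 0.06  ] [0.5696 0.054  0.0852]
housing 0.55 [446.7 230.3] [ 0.5542 -0.4634  0.    ] [ 0.5437 -0.4217  0.119 ]
rect ((0.5420083999633789, 0.08701324462890625), (0.28005123138427734, 0.14966215193271637), 78.64354705810547) 0.06040923789164743
[[-0.927, -0.266, 0.263, 0.235], [-0.374, 0.628, -0.682, 0.929], [0.016, -0.731, -0.682, 1.041], [0.0, 0.0, 0.0, 1.0]] 474.6734074314236
mains_end 0.57 [264.3 272.6] [0.5486 0.1873 0.069 ] [0.5516 0.1804 0.06  ]
fan_end 0.6 [279.  257.6] [0.5323 0.1235 0.069 ] [0.5326 0.1225 0.0678]
lamp_end 0.55 [286.1 245. ] [0.5312 0.0724 0.069 ] [0.5346 0.0625 0.0578]
unit 0.95 [280.9 264.9] [0.5381 0.09   0.    ] [0.521  0.1373 0.0587]
block 0.74 [271.3 236.4] [0.5851 0.0496 0.06  ] [0.5774 0.0691 0.0818]
housing 0.76 [331.8 159.1] [ 0.5517 -0.453   0.    ] [ 0.5431 -0.4156  0.0282]
rect ((0.5422234535217285, 0.0888516828417778), (0.2808518707752228, 0.15086938440799713), 78.54776763916016) 0.05882203611778253
```

View pics/top1.png

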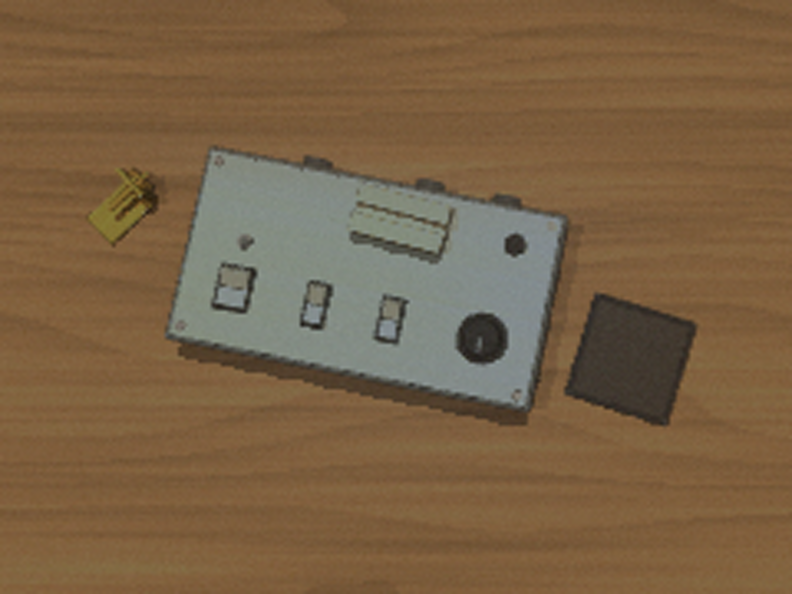

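View pics/side1.png

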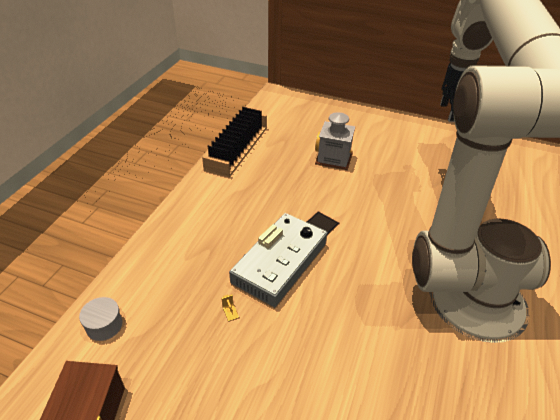

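The top crop shows the rockers as mains (233,287), fan (316,303), lamp (390,320) and the knob at (482,337). The side view agrees, and the housing is far to the right. The panel rectangle gives a yaw of about -0.199 rad and a centre of (0.542, 0.088). I'll turn the tool to the unit's yaw and shut the fingers first.

>>> {"fn": "move_arm", "kwargs": {
  "series": [
    {"dp": [0,0,0],"delta_rot": [0,0,0.0467]},
    {"dp": [0,0,0],"delta_rot": [0,0,0.0467]},
    {"dp": [0,0,0],"delta_rot": [0,0,0.0467]},
    {"dp": [0,0,0],"delta_rot": [0,0,0.0467]},
    {"dp": [0,0,0],"delta_rot": [0,0,0]}
  ],
  "hand": 1
}}

```text
time_s: 1.45
tcp_pos: [0.208, -0.5092, 0.2313]
tcp_rot: [0.995, -0.1, 0.0, -0.0]
ft_force: [0.4, -0.4, -0.3]
finger_gap: 0.0121
gripper_force: 0.0
```

```bash
cat >> h.py <<'E'
from scipy.spatial.transform import Rotation as R
C=np.array([.5421,.088]); yaw=-.199
U=lambda x,y: C+np.array([[np.cos(yaw),-np.sin(yaw)],[np.sin(yaw),np.cos(yaw)]])@[x,y]
PTS=dict(mains=U(-.015,.095),fan=U(-.015,.032),lamp=U(-.015,-.025))
def go(n,z):
    s=ctrl.sense(); r=R.from_quat(s["tcp_rot"]); t=np.r_[PTS[n],z]
    d=r.inv().apply(t-s["tcp_pos"])
    print(n,"t",s["time_s"],"tcp",s["tcp_pos"].round(4),"F",s["ft_force"].round(1),"gap",s["finger_gap"],"yaw",r.as_matrix()[:2,0].round(3),"tilt",r.as_matrix()[:,2].round(3),"target",t.round(4),"share",(d/.15).round(3))
E
python3 -c "
from h import *
go('mains',.115)"
```

```text
mains t 1.45 tcp [ 0.208  -0.5092  0.2313] F [ 0.4 -0.4 -0.3] gap 0.012070100762029311 yaw [ 0.98 -0.2 ] tilt [ 0.  0. -1.] target [0.5462 0.1841 0.115 ] share [ 1.285 -4.979  0.775]
```

>>> {"fn": "move_arm", "kwargs": {
  "series": [
    {"dp": [0.0643,-0.249,0],"delta_rot": [0,0,0]},
    {"dp": [0.0643,-0.249,0],"delta_rot": [0,0,0]},
    {"dp": [0.0643,-0.249,0],"delta_rot": [0,0,0]},
    {"dp": [0.0643,-0.249,0],"delta_rot": [0,0,0]},
    {"dp": [0.0643,-0.249,0],"delta_rot": [0,0,0]},
    {"dp": [0.0643,-0.249,0],"delta_rot": [0,0,0]},
    {"dp": [0.0643,-0.249,0],"delta_rot": [0,0,0]},
    {"dp": [0.0643,-0.249,0],"delta_rot": [0,0,0]},
    {"dp": [0.0643,-0.249,0],"delta_rot": [0,0,0]},
    {"dp": [0.0643,-0.249,0],"delta_rot": [0,0,0]}
  ]
}}

```text
time_s: 2.45
tcp_pos: [0.3768, -0.1606, 0.2315]
tcp_rot: [0.995, -0.097, 0.0, 0.0]
ft_force: [0.9, -1.2, 0.8]
finger_gap: 0.0003
gripper_force: 0.0
```

>>> {"fn": "move_arm", "kwargs": {
  "series": [
    {"dp": [0.0643,-0.249,0.05],"delta_rot": [0,0,0]},
    {"dp": [0.0643,-0.249,0.05],"delta_rot": [0,0,0]},
    {"dp": [0.0643,-0.249,0.05],"delta_rot": [0,0,0]},
    {"dp": [0.0643,-0.249,0.05],"delta_rot": [0,0,0]},
    {"dp": [0.0643,-0.249,0.05],"delta_rot": [0,0,0]},
    {"dp": [0.0643,-0.249,0.05],"delta_rot": [0,0,0]},
    {"dp": [0.0643,-0.249,0.05],"delta_rot": [0,0,0]},
    {"dp": [0.0643,-0.249,0.05],"delta_rot": [0,0,0]},
    {"dp": [0.0643,-0.249,0.05],"delta_rot": [0,0,0]},
    {"dp": [0.0643,-0.249,0.05],"delta_rot": [0,0,0]},
    {"dp": [0,0,0],"delta_rot": [0,0,0]},
    {"dp": [0,0,0],"delta_rot": [0,0,0]}
  ]
}}

```text
time_s: 3.65
tcp_pos: [0.5063, 0.0397, 0.1717]
tcp_rot: [0.998, 0.006, -0.001, -0.06]
ft_force: [-0.6, -0.6, -0.7]
finger_gap: -0.0001
gripper_force: 0.0
```

Run:
```python
from h import *
go('mains',.075)
a=look("top");b=look("side")
cv2.imwrite("pics/near.png",np.hstack([cv2.resize(i,(400,400),interpolation=cv2.INTER_CUBIC) for i in (a["img"][190:290,160:260],b["img"][190:310,210:330])])[:,:,::-1])
```

```text
mains t 3.65 tcp [0.5063 0.0397 0.1717] F [-0.6 -0.6 -0.7] gap -7.341397976295081e-05 yaw [1.    0.013] tilt [-0.004  0.119 -0.993] target [0.5462 0.1841 0.075 ] share [ 0.279 -0.876  0.754]
```

View pics/near.png

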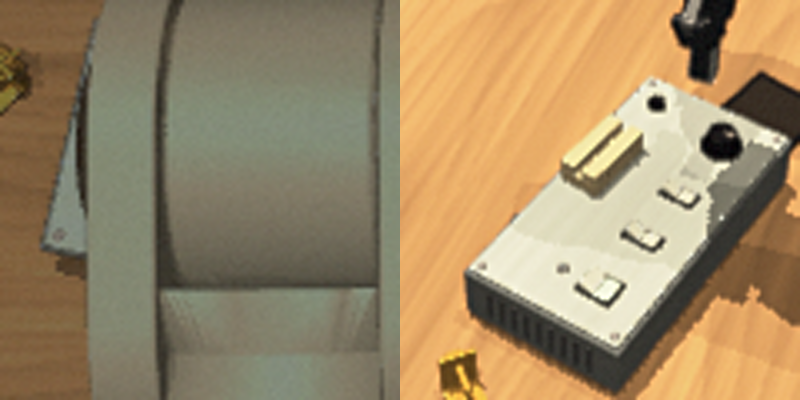

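The side crop shows the shut fingers still short of the mains, hovering behind the knob, and the tool is tilted. I'll check the joints.

Run:
```python
from h import *
s=ctrl.sense();print(s["joint_pos"].round(3),s["dq"].round(3),s["tcp_pos"].round(4), R.from_quat(s["tcp_rot"]).as_matrix().round(3).tolist())
```

```text
[ 0.01  -0.03  -0.062  1.54   0.119  3.141] [-0.006 -0.008 -0.004 -0.001  0.001  0.001] [0.5061 0.0391 0.1721] [[1.0, 0.011, -0.003], [0.011, -0.993, 0.119], [-0.001, -0.119, -0.993]]
```

J6 is at its limit (3.141), so I'll use the half-turned grasp and unwind the wrist with -z tool turns.

>>> {"fn": "move_arm", "kwargs": {
  "series": [
    {"dp": [0,0,0],"delta_rot": [0,0,-0.047]},
    {"dp": [0,0,0],"delta_rot": [0,0,-0.047]},
    {"dp": [0,0,0],"delta_rot": [0,0,-0.047]},
    {"dp": [0,0,0],"delta_rot": [0,0,-0.047]},
    {"dp": [0,0,0],"delta_rot": [0,0,-0.047]},
    {"dp": [0,0,0],"delta_rot": [0,0,-0.047]},
    {"dp": [0,0,0],"delta_rot": [0,0,-0.047]},
    {"dp": [0,0,0],"delta_rot": [0,0,-0.047]},
    {"dp": [0,0,0],"delta_rot": [0,0,-0.047]},
    {"dp": [0,0,0],"delta_rot": [0,0,-0.047]},
    {"dp": [0,0,0],"delta_rot": [0,0,-0.047]},
    {"dp": [0,0,0],"delta_rot": [0,0,-0.047]}
  ]
}}

```text
time_s: 4.95
tcp_pos: [0.5061, 0.0387, 0.1724]
tcp_rot: [0.625, 0.778, 0.046, -0.038]
ft_force: [0.2, 0.2, 0.1]
finger_gap: 0.0004
gripper_force: 0.0
```

```bash
cat >> h.py <<'E'
def goR():
    r=R.from_quat(ctrl.sense()["tcp_rot"]); y=yaw+np.pi
    T=np.array([[np.cos(y),np.sin(y),0],[np.sin(y),-np.cos(y),0],[0,0,-1]])
    v=(r.inv()*R.from_matrix(T)).as_rotvec()
    tilt=np.cross(r.as_matrix()[:,2],[0,0,-1])
    print("rotvec share",(v/np.pi).round(4),"untilt only share",(r.inv().apply(tilt)/np.pi).round(4),"q",ctrl.sense()["joint_pos"].round(3))
E
python3 -c "
from h import *
go('mains',.172);goR()"
```

```text
mains t 4.95 tcp [0.5061 0.0387 0.1724] F [0.2 0.2 0.1] gap 0.00043973722194194144 yaw [-0.216  0.969] tilt [-0.002  0.119 -0.993] target [0.5462 0.1841 0.172 ] share [0.882 0.469 0.117]
rotvec share [ 0.0282 -0.0286 -0.367 ] untilt only share [ 0.0076 -0.0371 -0.    ] q [ 0.009 -0.031 -0.062  1.54   0.119  1.363]
```

>>> {"fn": "move_arm", "kwargs": {
  "series": [
    {"dp": [0,0,0],"delta_rot": [0.0076,-0.0371,0]},
    {"dp": [0,0,0],"delta_rot": [0,0,-0.046]},
    {"dp": [0,0,0],"delta_rot": [0,0,-0.046]},
    {"dp": [0,0,0],"delta_rot": [0,0,-0.046]},
    {"dp": [0,0,0],"delta_rot": [0,0,-0.046]},
    {"dp": [0,0,0],"delta_rot": [0,0,-0.046]},
    {"dp": [0,0,0],"delta_rot": [0,0,-0.046]},
    {"dp": [0,0,0],"delta_rot": [0,0,-0.046]},
    {"dp": [0,0,0],"delta_rot": [0,0,-0.046]},
    {"dp": [0,0,0],"delta_rot": [0,0,0]},
    {"dp": [0,0,0],"delta_rot": [0,0,0]}
  ]
}}

```text
time_s: 6.05
tcp_pos: [0.5062, 0.0389, 0.1722]
tcp_rot: [0.103, 0.995, 0.0, -0.001]
ft_force: [-1.3, 0.0, -0.4]
finger_gap: 0.0003
gripper_force: 0.0
```

```bash
python3 -c "
from h import *
go('mains',.085);goR()"
```

```text
mains t 6.05 tcp [0.5062 0.0389 0.1722] F [-1.3  0.  -0.4] gap 0.00028345521188555137 yaw [-0.979  0.206] tilt [-0.001  0.    -1.   ] target [0.5462 0.1841 0.085 ] share [-0.063  1.002  0.582]
rotvec share [ 0.     -0.0003 -0.0026] untilt only share [ 0.     -0.0003  0.    ] q [ 0.076 -0.027 -0.055  1.544  0.     0.284]
```

>>> {"fn": "move_arm", "kwargs": {
  "series": [
    {"dp": [-0.013,0.2,0],"delta_rot": [0,0,-0.0026]},
    {"dp": [-0.013,0.2,0],"delta_rot": [0,0,0]},
    {"dp": [-0.013,0.2,0],"delta_rot": [0,0,0]},
    {"dp": [-0.012,0.2,0],"delta_rot": [0,0,0]},
    {"dp": [-0.012,0.2,0],"delta_rot": [0,0,0]},
    {"dp": [0,0,0.194],"delta_rot": [0,0,0]},
    {"dp": [0,0,0.194],"delta_rot": [0,0,0]},
    {"dp": [0,0,0.194],"delta_rot": [0,0,0]},
    {"dp": [0,0,0],"delta_rot": [0,0,0]},
    {"dp": [0,0,0],"delta_rot": [0,0,0]}
  ]
}}

```text
time_s: 7.05
tcp_pos: [0.5444, 0.1843, 0.0852]
tcp_rot: [0.098, 0.995, 0.0, -0.001]
ft_force: [0.5, 0.4, 0.0]
finger_gap: 0.0
gripper_force: 0.0
```

Run:
```python
from h import *
go('mains',.069);goR()
b=look("side")
cv2.imwrite("pics/near2.png",cv2.resize(b["img"][200:320,210:350],None,fx=5,fy=5,interpolation=cv2.INTER_CUBIC)[:,:,::-1])
```

```text
mains t 7.05 tcp [0.5444 0.1843 0.0852] F [0.5 0.4 0. ] gap 1.6346539492202582e-05 yaw [-0.981  0.195] tilt [-0.002  0.    -1.   ] target [0.5462 0.1841 0.069 ] share [-0.012  0.001  0.108]
rotvec share [-0.0001 -0.0006  0.0008] untilt only share [-0.0001 -0.0006  0.    ] q [ 3.260e-01  1.410e-01 -4.700e-02  1.385e+00  1.000e-03  5.220e-01]
```

View pics/near2.png

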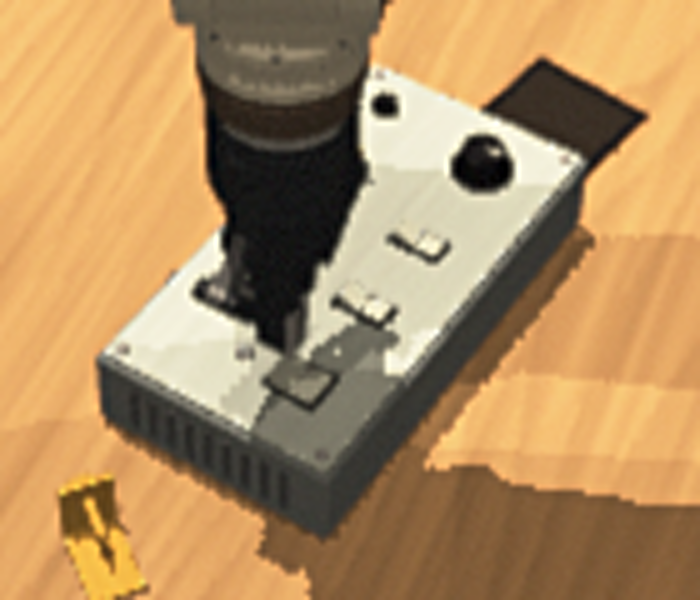

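The crop shows the fingers just above and behind the mains actuator at (300,380), clear of the LED at (245,352). I'll press in steps.

>>> {"fn": "move_arm", "kwargs": {
  "series": [
    {"dp": [-0.007,0,0.05],"delta_rot": [0,0,0]},
    {"dp": [0,0,0.04],"delta_rot": [0,0,0]},
    {"dp": [0,0,0.013],"delta_rot": [0,0,0]},
    {"dp": [0,0,0.013],"delta_rot": [0,0,0]},
    {"dp": [0,0,0],"delta_rot": [0,0,0]}
  ]
}}

```text
time_s: 7.6
tcp_pos: [0.5454, 0.1843, 0.0671]
tcp_rot: [0.097, 0.995, 0.0, -0.001]
ft_force: [-0.6, -0.1, 0.0]
finger_gap: 0.0002
gripper_force: 0.0
```

>>> {"fn": "move_arm", "kwargs": {
  "series": [
    {"dp": [0,0,0.01],"delta_rot": [0,0,0]},
    {"dp": [0,0,0],"delta_rot": [0,0,0]}
  ]
}}

```text
time_s: 7.8
tcp_pos: [0.5452, 0.1843, 0.0653]
tcp_rot: [0.097, 0.995, -0.0, -0.001]
ft_force: [0.4, -0.0, 0.4]
finger_gap: -0.0004
gripper_force: 0.0
```

Run:
```python
from h import *
go('mains',.069)
b=look("side")
cv2.imwrite("pics/near3.png",cv2.resize(b["img"][225:305,220:320],None,fx=7,fy=7,interpolation=cv2.INTER_CUBIC)[:,:,::-1])
```

```text
mains t 7.8 tcp [0.5452 0.1843 0.0653] F [ 0.4 -0.   0.4] gap -0.0003645257365181859 yaw [-0.981  0.193] tilt [-0.002  0.    -1.   ] target [0.5462 0.1841 0.069 ] share [-0.007  0.    -0.025]
```

View pics/near3.png

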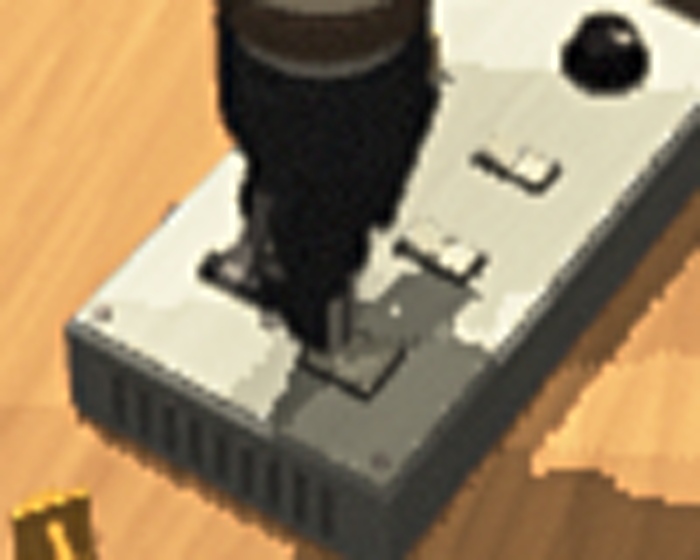

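The crop shows the tips on the back half of the mains rocker, around (335,350). The low force at z = 65 mm fits a rocker that has already snapped. I'll nudge slightly further until I feel the stop, then lift and check.

>>> {"fn": "move_arm", "kwargs": {
  "series": [
    {"dp": [0,0,0.007],"delta_rot": [0,0,0]},
    {"dp": [0,0,0],"delta_rot": [0,0,0]}
  ]
}}

```text
time_s: 8.05
tcp_pos: [0.5454, 0.1843, 0.0647]
tcp_rot: [0.097, 0.995, 0.0, -0.001]
ft_force: [-0.6, -0.0, 0.8]
finger_gap: -0.0002
gripper_force: 0.5
```

>>> {"fn": "move_arm", "kwargs": {
  "series": [
    {"dp": [0,0,0.007],"delta_rot": [0,0,0]},
    {"dp": [0,0,0],"delta_rot": [0,0,0]}
  ]
}}

```text
time_s: 8.25
tcp_pos: [0.5455, 0.1844, 0.0645]
tcp_rot: [0.097, 0.995, 0.0, -0.001]
ft_force: [-2.6, -1.2, 8.3]
finger_gap: -0.0001
gripper_force: 3.9
```

Firm stop at 8 N. I'll lift 40 mm, move to the next rocker's spot and check the mains.

>>> {"fn": "move_arm", "kwargs": {
  "series": [
    {"dp": [0,0,-0.13],"delta_rot": [0,0,0]},
    {"dp": [0,0,-0.13],"delta_rot": [0,0,0]},
    {"dp": [0,-0.21,0],"delta_rot": [0,0,0]},
    {"dp": [0,-0.21,0],"delta_rot": [0,0,0]},
    {"dp": [0,0,0],"delta_rot": [0,0,0]},
    {"dp": [0,0,0],"delta_rot": [0,0,0]}
  ]
}}

```text
time_s: 8.85
tcp_pos: [0.5335, 0.1221, 0.1026]
tcp_rot: [0.098, 0.995, 0.0, -0.001]
ft_force: [-0.1, 0.3, 0.2]
finger_gap: 0.0
gripper_force: 0.0
```

Run:
```python
from h import *
go('fan',.072)
b=look("side")
z=b["range_z"]; v,u=np.mgrid[:420,:560]
P=(np.stack([(u-b["cx"])/b["fx"]*z,(v-b["cy"])/b["fy"]*z,z,np.ones_like(z)],-1)@b["extrinsics"].T)[...,:3]
Q=P[...,:2]-C; ux=Q@[np.cos(yaw),np.sin(yaw)]; uy=Q@[-np.sin(yaw),np.cos(yaw)]
for y in (.095,.032,-.025):
    for x in (-.038,-.018):
        m=(abs(uy-y)<.007)&(abs(ux-x)<.005)&(P[...,2]<.09); print(y,x,m.sum(),P[m][:,2].mean().round(4))
cv2.imwrite("pics/near4.png",cv2.resize(b["img"][225:305,220:320],None,fx=7,fy=7,interpolation=cv2.INTER_CUBIC)[:,:,::-1])
```

```text
fan t 8.85 tcp [0.5335 0.1221 0.1026] F [-0.1  0.3  0.2] gap 1.825224643629041e-05 yaw [-0.981  0.194] tilt [-0.001  0.001 -1.   ] target [0.5337 0.1223 0.072 ] share [-0.002  0.002  0.204]
0.095 -0.038 23 0.0652
0.095 -0.018 14 0.0637
0.032 -0.038 20 0.0614
0.032 -0.018 20 0.0644
-0.025 -0.038 17 0.0625
-0.025 -0.018 16 0.0666
```

View pics/near4.png

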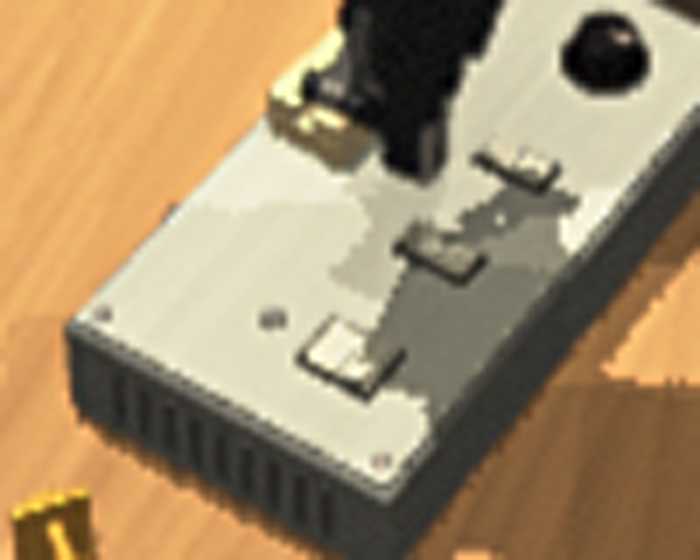

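In the crop, the mains rocker at (350,355) now has its front raised (65.2 mm front, 63.7 mm back), so it is on. Fan (440,250) and lamp (520,165) are still off, and the unit hasn't moved. Next is the fan.

>>> {"fn": "move_arm", "kwargs": {
  "series": [
    {"dp": [0,0,0.13],"delta_rot": [0,0,0]},
    {"dp": [0,0,0.08],"delta_rot": [0,0,0]},
    {"dp": [0,0,0.013],"delta_rot": [0,0,0]},
    {"dp": [0,0,0.013],"delta_rot": [0,0,0]},
    {"dp": [0,0,0.013],"delta_rot": [0,0,0]},
    {"dp": [0,0,0.012],"delta_rot": [0,0,0]},
    {"dp": [0,0,0],"delta_rot": [0,0,0]}
  ]
}}

```text
time_s: 9.6
tcp_pos: [0.5336, 0.1227, 0.0646]
tcp_rot: [0.097, 0.995, 0.0, -0.0]
ft_force: [-2.5, 0.3, 5.0]
finger_gap: -0.0002
gripper_force: 2.7
```

Same firm stop. I'll lift and move on to the lamp.

>>> {"fn": "move_arm", "kwargs": {
  "series": [
    {"dp": [0,0,-0.13],"delta_rot": [0,0,0]},
    {"dp": [0,0,-0.13],"delta_rot": [0,0,0]},
    {"dp": [0,-0.19,0],"delta_rot": [0,0,0]},
    {"dp": [0,-0.19,0],"delta_rot": [0,0,0]},
    {"dp": [0,0,0],"delta_rot": [0,0,0]},
    {"dp": [0,0,0],"delta_rot": [0,0,0]}
  ]
}}

```text
time_s: 10.2
tcp_pos: [0.5226, 0.0663, 0.1028]
tcp_rot: [0.098, 0.995, 0.0, -0.0]
ft_force: [0.2, -0.3, -0.2]
finger_gap: -0.0001
gripper_force: 0.0
```

```bash
cat > chk.py <<'E'
from h import *
import sys
b=look("side")
z=b["range_z"]; v,u=np.mgrid[:420,:560]
P=(np.stack([(u-b["cx"])/b["fx"]*z,(v-b["cy"])/b["fy"]*z,z,np.ones_like(z)],-1)@b["extrinsics"].T)[...,:3]
Q=P[...,:2]-C; ux=Q@[np.cos(yaw),np.sin(yaw)]; uy=Q@[-np.sin(yaw),np.cos(yaw)]
for y in (.095,.032,-.025):
    for x in (-.038,-.018):
        m=(abs(uy-y)<.007)&(abs(ux-x)<.005)&(P[...,2]<.09); print(y,x,m.sum(),P[m][:,2].mean().round(4))
cv2.imwrite(sys.argv[1],cv2.resize(b["img"][205:305,220:345],None,fx=6,fy=6,interpolation=cv2.INTER_CUBIC)[:,:,::-1])
go('lamp',.072)
E
python3 chk.py pics/near5.png
```

```text
0.095 -0.038 17 0.065
0.095 -0.018 13 0.0633
0.032 -0.038 21 0.0645
0.032 -0.018 17 0.0614
-0.025 -0.038 15 0.062
-0.025 -0.018 16 0.0652
lamp t 10.25 tcp [0.5226 0.0667 0.1027] F [-0.1  0.6 -0.3] gap -3.211220999604257e-05 yaw [-0.981  0.193] tilt [-0.001  0.001 -1.   ] target [0.5225 0.0665 0.072 ] share [ 0.001 -0.002  0.205]
```

View pics/near5.png

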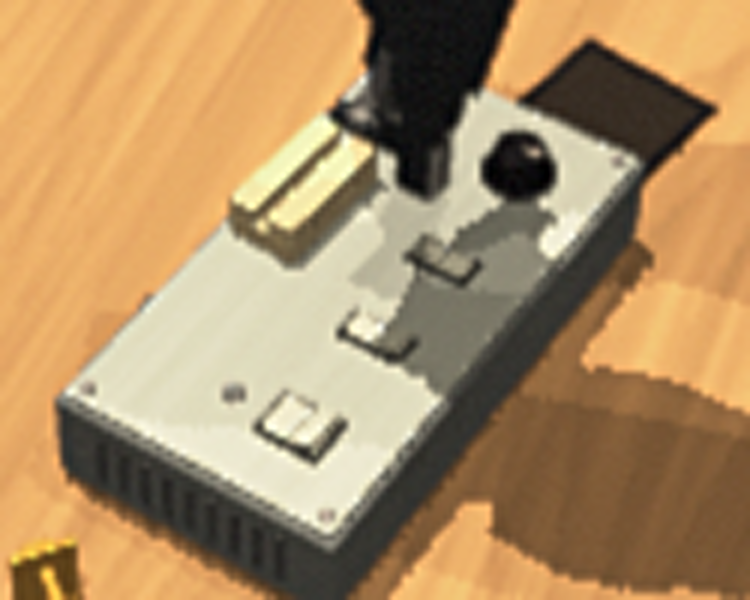

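The fan is on too (64.5 mm front, 61.4 mm back). Before pressing the lamp, I'll check how close the gripper part seen at (365,115) is to the block.

```bash
cat > g.py <<'E'
from h import *
b=look("side")
z=b["range_z"]; v,u=np.mgrid[:420,:560]
P=(np.stack([(u-b["cx"])/b["fx"]*z,(v-b["cy"])/b["fy"]*z,z,np.ones_like(z)],-1)@b["extrinsics"].T)[...,:3]
Q=P[...,:2]-C; ux=Q@[np.cos(yaw),np.sin(yaw)]; uy=Q@[-np.sin(yaw),np.cos(yaw)]
m=(ux>.02)&(ux<.075)&(abs(uy)<.07)&(P[...,2]>.07)&(P[...,2]<.092); print("block",m.sum(),np.percentile(ux[m],[2,98]),np.percentile(uy[m],[2,98]),np.percentile(P[m][:,2],[50,98]))
for lo in np.arange(.095,.2,.01):
    m=(z>0)&(P[...,2]>lo)&(P[...,2]<lo+.01)&(abs(ux+.015)<.08)&(abs(uy+.025)<.08)
    if m.sum(): print(lo.round(3),m.sum(),np.percentile(ux[m],[2,98]).round(3),np.percentile(uy[m],[2,98]).round(3))
E
python3 g.py
```

```text
block 290 [0.02697111 0.06448748] [-0.05087755  0.01680239] [0.08141524 0.08598871]
0.095 2 [-0.021 -0.019] [-0.02  -0.018]
0.105 17 [-0.026 -0.009] [-0.03  -0.011]
0.115 22 [-0.025 -0.009] [-0.028 -0.009]
0.125 17 [-0.026 -0.01 ] [-0.028 -0.01 ]
0.135 10 [-0.027 -0.021] [-0.034 -0.012]
0.145 38 [-0.027 -0.006] [-0.056  0.008]
0.155 31 [-0.027 -0.006] [-0.064  0.014]
0.165 53 [-0.031 -0.008] [-0.071  0.018]
0.175 47 [-0.032 -0.011] [-0.077  0.033]
0.185 76 [-0.032 -0.003] [-0.039  0.037]
0.195 72 [-0.034 -0.006] [-0.043  0.033]
```

Nothing low on the gripper comes near the block, whose front is at unit x = 0.027. The fingers are at about unit x -0.026 to -0.009. Pressing the lamp.

>>> {"fn": "move_arm", "kwargs": {
  "series": [
    {"dp": [0,0,0.13],"delta_rot": [0,0,0]},
    {"dp": [0,0,0.08],"delta_rot": [0,0,0]},
    {"dp": [0,0,0.013],"delta_rot": [0,0,0]},
    {"dp": [0,0,0.013],"delta_rot": [0,0,0]},
    {"dp": [0,0,0.013],"delta_rot": [0,0,0]},
    {"dp": [0,0,0.012],"delta_rot": [0,0,0]},
    {"dp": [0,0,0],"delta_rot": [0,0,0]}
  ]
}}

```text
time_s: 11.0
tcp_pos: [0.5226, 0.0667, 0.0645]
tcp_rot: [0.097, 0.995, 0.0, -0.0]
ft_force: [-2.8, 0.4, 7.6]
finger_gap: -0.0001
gripper_force: 3.3
```

>>> {"fn": "move_arm", "kwargs": {
  "series": [
    {"dp": [0,0,-0.13],"delta_rot": [0,0,0]},
    {"dp": [0,0,-0.25],"delta_rot": [0,0,0]},
    {"dp": [0,0,-0.25],"delta_rot": [0,0,0]},
    {"dp": [0,0,-0.25],"delta_rot": [0,0,0]},
    {"dp": [0,0,0],"delta_rot": [0,0,0]},
    {"dp": [0,0,0],"delta_rot": [0,0,0]}
  ]
}}

```text
time_s: 11.6
tcp_pos: [0.5231, 0.0666, 0.1962]
tcp_rot: [0.097, 0.995, 0.0, 0.0]
ft_force: [0.1, -0.5, -1.0]
finger_gap: 0.0003
gripper_force: 0.0
```

```bash
python3 chk.py pics/near6.png
```

```text
0.095 -0.038 20 0.0654
0.095 -0.018 15 0.0632
0.032 -0.038 20 0.0639
0.032 -0.018 16 0.0628
-0.025 -0.038 16 0.0651
-0.025 -0.018 14 0.0615
lamp t 11.65 tcp [0.5225 0.0665 0.1949] F [ 0.4  0.3 -0.4] gap -0.00020888531264425748 yaw [-0.981  0.193] tilt [-0.002  0.    -1.   ] target [0.5225 0.0665 0.072 ] share [-0.001 -0.001  0.82 ]
```

View pics/near6.png

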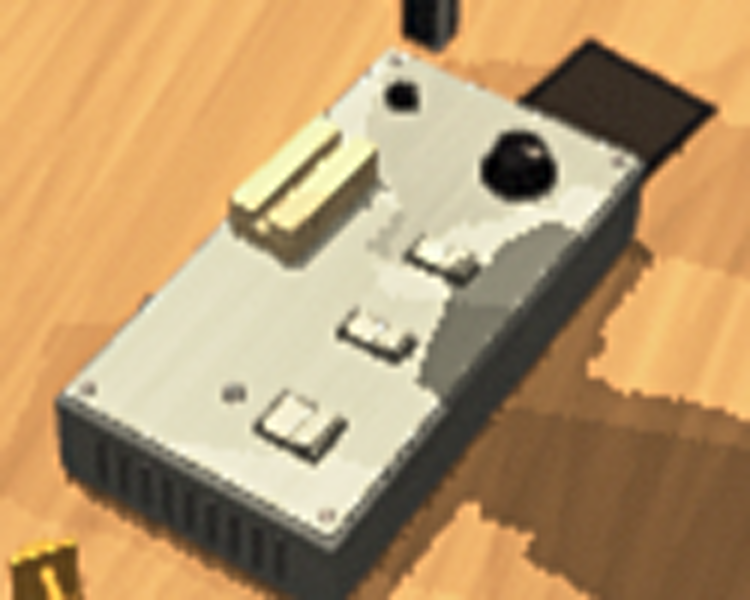

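The three rockers at (300,425), (375,335) and (445,258) all have their fronts raised. The block, knob, slide and unit are where they were, and the arm is clear. Handing in.

```bash
python3 -c "
from cell import ctrl
print(ctrl.sign_off())"
```

```text
the job is handed in; nothing more can be done
None
```

I pressed the mains, fan and lamp rockers on in that order; the last picture shows all three on, with the unit, block, knob and slide unmoved, and I handed the job in at about 11.7 s with the arm clear.

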